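# Release the latched cylinder key on the injector tester

### The arm

A 6-joint arm with a two-finger parallel gripper is mounted at the origin on the work surface. World frame = base frame: x ahead of the robot, y to its left, z up, the work surface at z = 0. Lengths are in m, angles in rad, forces in N, time in s.
With the tool pointing down it reaches from about 0.375 to 0.9 m from the base axis. Payload 3.1 kg.
Tool frame: the origin (TCP) lies midway between the tips of the shut fingers; the grasp point (between the pads) lies 19 mm behind it; z points along the fingers, y is the direction in which the jaws open and shut (so a half turn about z gives the same grasp; the last joint's range is limited). The gripper opens to 87 mm and grips with 3 to 60 N. Pads are 19 mm wide; open, the fingers measure 117 mm over their backs; the gripper's body (75 mm by 190 mm) begins 51 mm behind the grasp point.
Start: joints at [1.036, 0.527, 1.433, -0, 1.181, -0.178], TCP at [0.218, 0.586, 0.223] pointing down, gripper open.
Joint ranges: [-3.08, 3.08], [-0.75, 2.2], [0.22, 2.44], [-1.43, 4.57], [0, 2.65], [-2.85, 2.85]. Speed limits (rad/s): [2.79, 2.79, 3.14, 3.14, 3.14, 3.14].

### API

Orientations are given as a unit quaternion [x, y, z, w].
In Python, from rig import robot gives the robot as it stands.
- The arm moves only by the tool move_arm, never from a script. Its argument "rows" is one flat list of numbers, 7 for each row, row after row: the shift along the world's x, y, z in mm, then the turn, a rotation vector about the world's x, y, z in rad, then the closure, from 0 (fully open) to 1 (shut). A call has 1 to 12 rows; each row shifts and turns the commanded pose from where the row before left it; what a row does not reach is not made up. A row lasts 1/10 s, in which the tool goes at most 50 mm and 8.59 degrees, less where a joint would pass 70% of its speed; a pose out of reach is approached as far as the arm can. A call with a gripper value outside its range is refused whole. The fingers move at their own pace and stop on an object; "grip_force" is the grip in N (left out, the last holds). Time passes only in rows, so rows that do not move let the fingers close. It gives the time, the measured TCP pose, the force and the opening at its end, in the units of the state.
- robot.get_obs(): the state, without advancing time (a new reading comes with each control period).
- robot.camera(name): name is "side" or "top" or "wrist"; returns a dict with "color" (420x560x3 uint8, red, green, blue), "z_map" (420x560 float32, m along the optical axis (not along the pixel's ray), 0 where there is no reading), "camera_matrix" (3x3 intrinsics, pixels), "R" (3x3) and "t" (3): a world point X has camera coordinates R X + t; the wrist camera has in their place "tool_from_camera" (4x4, takes a point from camera to tool coordinates, whose origin is the TCP and whose axes are the flange's). Camera axes: x right, y down, z forward; pixel columns grow to the right and rows downward; lengths in m; the calibration is good to about 2 mm. A picture is of the moment at which its call begins: read the wrist's pose just before it.
- robot.hand_in(): hands the job in, once; it reports no verdict.
Trained networks look in the newest picture that a camera, given by its name, has taken for a name from the list of things; names that differ only in an ending like _2 or _b are one class to them, and where a whole thing is asked for, a point or a joint stands for the part that bears it (a point fixed in the world has none). Each returns a list of dicts, best first, with "conf" (0 to 1); they miss things now and then, are a little off and sometimes report something else, mostly with a low value. They report only what shows in the picture. A call takes as long as a camera call.
- robot.search_frame(camera, thing): "at" ([column, row] in pixels, amid what is visible of it).
- robot.spot_point(camera, thing): "at" ([column, row] in pixels: a listed point, or the origin of a listed thing).
The state is a dict: "time": time; "q": joint angles; "joint_velocities": joint speeds; "joint_torque": joint torques, N m; "position": TCP position; "tool_rot": TCP orientation; "ft_force": force on the tool from outside, world axes, zero at the start; "moment": the same for the moment, N m; "grip_width": finger opening in m.
Only numpy, scipy, OpenCV 4.12 (cv2) and the standard library are available. Lean on these libraries where they do the work, as an engineer would, in place of code of your own. Each camera call takes 0.05 s, during which the arm holds its last target.

### The job

One of the four identical cylinder keys on the injector tester was left latched down from the last test. With a fingertip, tap each key lightly in turn, starting at the left end of the row as seen from the robot, to feel which one is already down; then press that one fully in and let it spring up, so that all four keys stand up. Do not push in any other key, and leave the tools and parts around alone.

Things in the scene. Friction and masses are not known exactly. Their poses are not given: they have to be found in the camera images.
- tester: Bench injector tester, fixed: flat green case, aluminium deck, 220 (x) x 310 (y) x 78 mm high. Origin: centre of its underside; x away from the robot, y to the left seen from the robot, z up. Its key row, along y, lies at x = -40 mm, on the side nearer the robot; the four places are at y = +75, +25, -25, -75 mm. At x = +62 mm stand four sockets, a knob and a toggle, up to 20 mm above the deck.
- unit_a: One of the four identical key units (which has which place differs each time). Origin: centre of the key, level with the deck, 78 mm above the bench; it stays put when the key moves. The key is a plain white cap 30 (x) x 26 (y) mm; its flat top is 16 mm above this origin when up, about 12 mm when latched down, 6 mm when fully in.
- unit_b: One of the four identical key units (which has which place differs each time). Origin: centre of the key, level with the deck, 78 mm above the bench; it stays put when the key moves. The key is a plain white cap 30 (x) x 26 (y) mm; its flat top is 16 mm above this origin when up, about 12 mm when latched down, 6 mm when fully in.
- unit_c: One of the four identical key units (which has which place differs each time). Origin: centre of the key, level with the deck, 78 mm above the bench; it stays put when the key moves. The key is a plain white cap 30 (x) x 26 (y) mm; its flat top is 16 mm above this origin when up, about 12 mm when latched down, 6 mm when fully in.
- unit_d: One of the four identical key units (which has which place differs each time). Origin: centre of the key, level with the deck, 78 mm above the bench; it stays put when the key moves. The key is a plain white cap 30 (x) x 26 (y) mm; its flat top is 16 mm above this origin when up, about 12 mm when latched down, 6 mm when fully in.
- key_a (a joint): How far the key of unit_a is down, m: 0 up, about 0.004 latched, 0.010 fully in. It moves straight down on a spring: 2 N starts an up key, then 1 N per mm. Push-push latch: pushed past about 7.5 mm (8.5 to 9 N) and let go, an up key stays latched and a latched key comes up; pushed less, it comes back as it was. A latched key does not give below about 6 N.
- key_b (a joint): How far the key of unit_b is down, m: 0 up, about 0.004 latched, 0.010 fully in. It moves straight down on a spring: 2 N starts an up key, then 1 N per mm. Push-push latch: pushed past about 7.5 mm (8.5 to 9 N) and let go, an up key stays latched and a latched key comes up; pushed less, it comes back as it was. A latched key does not give below about 6 N.
- key_c (a joint): How far the key of unit_c is down, m: 0 up, about 0.004 latched, 0.010 fully in. It moves straight down on a spring: 2 N starts an up key, then 1 N per mm. Push-push latch: pushed past about 7.5 mm (8.5 to 9 N) and let go, an up key stays latched and a latched key comes up; pushed less, it comes back as it was. A latched key does not give below about 6 N.
- key_d (a joint): How far the key of unit_d is down, m: 0 up, about 0.004 latched, 0.010 fully in. It moves straight down on a spring: 2 N starts an up key, then 1 N per mm. Push-push latch: pushed past about 7.5 mm (8.5 to 9 N) and let go, an up key stays latched and a latched key comes up; pushed less, it comes back as it was. A latched key does not give below about 6 N.
- spare_injector: loose steel fuel injector with a black plug, 64 x 24 x 15 mm, lying on the left end of the tester's deck; origin at the middle of its underside. To be left alone.
- deep_socket: loose steel spanner socket, 25 mm across and 52 mm tall, standing on the right end of the tester's deck; origin at the centre of its underside. To be left alone.
- spray_can: blue and white spray can, 65 mm across and 189 mm tall, standing on the bench left of the tester; origin at the centre of its underside. To be left alone.
- plug_carton: carton of spark plugs, 75 x 95 x 60 mm, on the bench right of the tester; origin at the centre of its underside. To be left alone.
- bolt_jar: glass jar with a dark lid, 64 mm across and 75 mm tall, on the bench right of the tester; origin at the centre of its underside. To be left alone.
- screwdriver: screwdriver lying on the bench in front of the tester; origin at its underside. To be left alone.
- spanner: spanner lying on the bench left of the tester; origin at its underside. To be left alone.

How it is judged:
By the outcome, as a careful person would: the job done as asked, in the order asked, and still so for the second after the job is handed in, with the robot touching nothing.
It also fails if it takes over 51 s, if anything falls off the work surface, if the arm or the gripper's body presses on something with over 40 N, if the wrist force passes 120 N, or if a joint passes its speed limit or range.

## Working session

There is one attempt and no reset: what is moved stays moved. The work goes in short steps, Python scripts to look and compute and a tool call to move; the robot and the scene stay as the last step left them, time stands still between calls to the robot, and variables do not carry over. Pictures are saved under pics/ and viewed, and the job is handed in when it is done.

Besides the shell and the picture viewer there is one more tool, called as name(argument=value, ...) on one line, values as JSON. move_arm: Moves the arm, as the interface text tells. Its arguments: {"type":"object","properties":{"rows":{"type":"array","items":{"type":"number"}},"grip_force":{"type":"number"}},"required":["rows"]}

```bash
mkdir -p pics; ls
python3 - <<'E'
from rig import robot
import cv2,numpy as np
o=robot.get_obs();print(o)
for n in ["top","side"]:
    c=robot.camera(n);cv2.imwrite(f"pics/{n}0.png",c["color"][:,:,::-1]);np.savez(f"pics/{n}0.npz",**c)
    print(n,c["camera_matrix"],c["R"],c["t"])
    for t in ["unit_a","key_a","tester","spare_injector","deep_socket"]:
        print(t,[(np.round(d["at"],1).tolist(),round(d["conf"],2)) for d in robot.spot_point(n,t)])
E
```

```text
pics
{'time': 0.0, 'q': array([ 1.03651173e+00,  5.28467920e-01,  1.43390958e+00, -1.45729773e-05,
        1.18140451e+00, -1.78502980e-01]), 'joint_velocities': array([-0.00113965,  0.00018932,  0.00057743,  0.0001098 ,  0.00094821,
       -0.00042966]), 'joint_torque': array([ 2.21453238e-04, -4.40036631e+01, -1.76596856e+01,  6.34972542e-02,
        5.78921009e-02, -1.61001872e-04]), 'position': array([0.21729652, 0.58521909, 0.22156826]), 'tool_rot': array([ 1.76951227e-01,  9.84219013e-01, -1.02824147e-03, -3.75615542e-04]), 'ft_force': array([ 0.03434684, -0.77703945,  0.57226968]), 'moment': array([-0.00755022,  0.04702324, -0.00230979]), 'grip_width': 0.08696628243154436}
top [[500.21483333   0.         286.89022385]
 [  0.         500.21483333 204.92071551]
 [  0.           0.           1.        ]] [[-0.02499558 -0.99946953  0.02087764]
 [-0.99376634  0.02257245 -0.10917393]
 [ 0.10864476 -0.02347636 -0.99380339]] [0.02989742 0.57580837 1.0361119 ]
unit_a [([293.3, 226.8], 0.62), ([339.1, 228.4], 0.58), ([367.0, 230.7], 0.56), ([315.9, 230.8], 0.48)]Traceback (most recent call last):
  File "<stdin>", line 8, in <module>
ValueError: it knows: bolt_jar, deep_socket, plug_carton, screwdriver, spanner, spare_injector, spray_can, tester, unit
```

Run:
```python
from rig import robot
import cv2,numpy as np
for n in ["top","side"]:
    c=robot.camera(n);cv2.imwrite(f"pics/{n}1.png",c["color"][:,:,::-1]);np.savez(f"pics/{n}1.npz",**c)
    K,R,t=c["camera_matrix"],c["R"],c["t"]
    print(n, -R.T@t)
    for th,h in [("unit_a",.078),("tester",0.0),("spare_injector",.078),("deep_socket",.078),("spray_can",0)]:
        for d in robot.spot_point(n,th)[:5]:
            u,v=d["at"]; r=R.T@np.linalg.solve(K,[u,v,1]);C=-R.T@t
            P=C+r*(h-C[2])/r[2]
            z=c["z_map"][int(v),int(u)];Q=C+r*z
            print(th,np.round([u,v]),round(d["conf"],2),np.round(P,4),"depth",np.round(Q,4))
```

```text
top [0.46039815 0.04120829 1.0919306 ]
unit_a [318. 229.] 0.63 [ 0.5204 -0.0439  0.078 ] depth [ 0.5193 -0.0423  0.0967]
unit_a [294. 223.] 0.61 [0.5336 0.0046 0.078 ] depth [0.5327 0.005  0.0896]
unit_a [368. 231.] 0.6 [ 0.5139 -0.1466  0.078 ] depth [ 0.5129 -0.1432  0.0964]
unit_a [340. 227.] 0.57 [ 0.523  -0.0886  0.078 ] depth [ 0.5221 -0.0867  0.093 ]
tester [330. 212.] 0.59 [ 0.5629 -0.0783  0.    ] depth [ 0.5554 -0.0696  0.0791]
spare_injector [269. 218.] 0.53 [0.5451 0.0535 0.078 ] depth [0.5438 0.0533 0.0939]
deep_socket [396. 216.] 0.61 [ 0.5432 -0.205   0.078 ] depth [ 0.539  -0.1924  0.1296]
spray_can [209. 173.] 0.58 [0.654  0.1858 0.    ] depth [0.6308 0.1685 0.1307]
side [ 0.18831636 -0.53850216  0.6018596 ]
unit_a [310. 259.] 0.66 [ 0.5167 -0.1249  0.078 ] depth [ 0.5065 -0.1377  0.0942]
unit_a [292. 230.] 0.64 [ 0.5314 -0.0442  0.078 ] depth [ 0.5241 -0.0547  0.0891]
unit_a [313. 264.] 0.54 [ 0.5155 -0.1377  0.078 ] depth [ 0.5057 -0.1498  0.0937]
unit_a [275. 216.] 0.53 [0.5285 0.0107 0.078 ] depth [ 0.5207 -0.0018  0.0899]
unit_a [203. 207.] 0.38 [0.4161 0.111  0.078 ] depth [0.4462 0.1967 0.0088]
tester [312. 259.] 0.95 [ 0.5692 -0.0669  0.    ] depth [ 0.5101 -0.1401  0.0934]
spare_injector [267. 200.] 0.7 [0.5412 0.0627 0.078 ] depth [0.5352 0.0526 0.0868]
deep_socket [347. 279.] 0.81 [ 0.5427 -0.1959  0.078 ] depth [ 0.5307 -0.2075  0.0957]
spray_can [281. 185.] 0.6 [0.6567 0.1912 0.    ] depth [0.639  0.1635 0.0228]
```

View pics/top0.png

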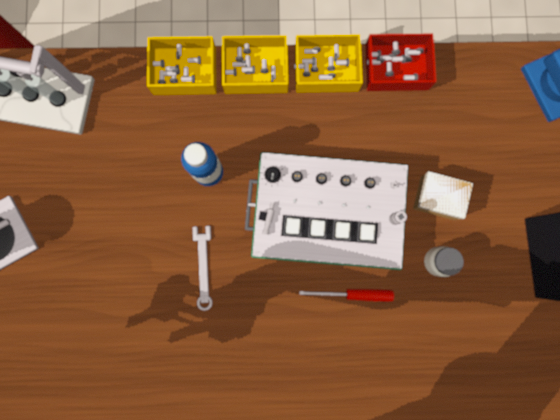

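View pics/side1.png

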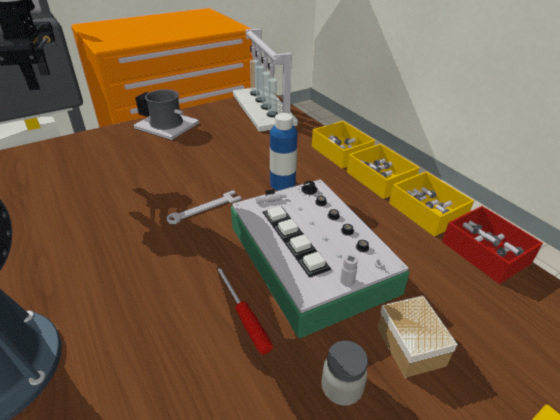

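Run:
```python
import cv2,numpy as np
c=np.load("pics/top1.npz");im=c["color"];K,R,t=c["camera_matrix"],c["R"],c["t"]
C=-R.T@t
def w(u,v,h):
    r=R.T@np.linalg.solve(K,[u,v,1]);return C+r*(h-C[2])/r[2]
crop=im[140:280,235:420];cv2.imwrite("pics/crop1.png",cv2.resize(crop,None,fx=4,fy=4,interpolation=cv2.INTER_CUBIC)[:,:,::-1])
g=cv2.cvtColor(im,cv2.COLOR_RGB2GRAY)
m=np.zeros_like(g);m[215:246,278:382]=(g[215:246,278:382]>130)
n,l,s,ce=cv2.connectedComponentsWithStats(m,connectivity=4)
P=[]
for i in range(1,n):
    if 100<s[i,4]<600:
        p=w(*ce[i],.093);P.append(p);print(s[i],ce[i],np.round(p,4), np.median(c["z_map"][l==i]))
P=np.array(P)
# joint fit of 4 places
```

```text
[285 218  15  17 227] [292.31718062 225.71806167] [0.5275 0.0078 0.093 ] 1.0041271
[310 220  15  17 228] [317.23684211 227.67982456] [ 0.5224 -0.042   0.093 ] 1.0008554
[335 222  15  17 232] [342.0862069  229.80172414] [ 0.517  -0.0917  0.093 ] 1.0013571
[360 224  15  17 233] [366.86695279 231.78540773] [ 0.5118 -0.1413  0.093 ] 1.0019482
```

View pics/crop1.png

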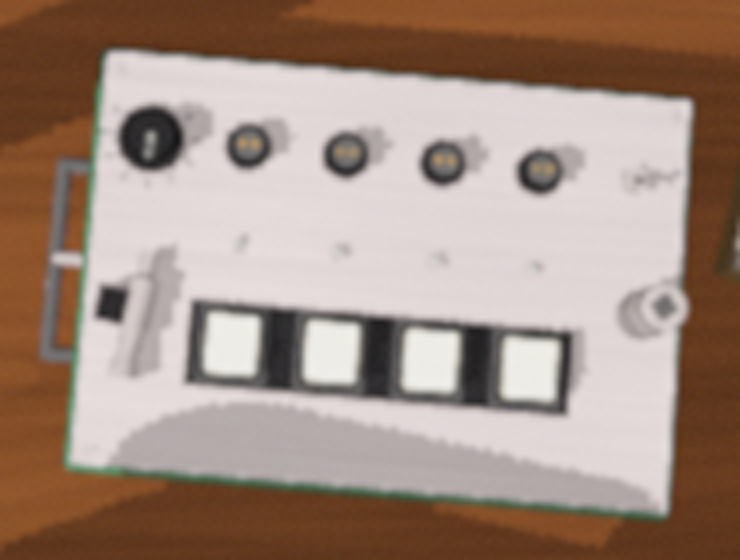

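move_arm(rows=[15,-30,20,0,0,-0.11,1,20,-40,20,0,0,-0.11,1,20,-40,20,0,0,-0.11,1,20,-40,0,0,0,-0.11,1,20,-40,0,0,0,-0.11,1,20,-40,0,0,0,-0.11,1,20,-40,0,0,0,-0.11,1,20,-40,0,0,0,-0.11,1,20,-40,0,0,0,-0.11,1,20,-40,0,0,0,-0.11,1,20,-40,0,0,0,-0.11,1,20,-40,0,0,0,-0.11,1], grip_force=20)

```text
time: 1.9
position: [0.4533, 0.1141, 0.2829]
tool_rot: [0.745, 0.667, 0.0, 0.0]
ft_force: [1.3, -0.9, -0.3]
grip_width: 0.0028
```

move_arm(rows=[15,-25,-10,0,0,0,1,15,-25,-20,0,0,0,1,15,-25,-25,0,0,0,1,15,-18,-30,0,0,0,1,10,-8,-30,0,0,0,1,0,0,-25,0,0,0,1,0,0,0,0,0,0,1,0,0,0,0,0,0,1])

```text
time: 2.7
position: [0.5225, 0.0149, 0.1427]
tool_rot: [0.743, 0.669, -0.0, -0.0]
ft_force: [0.9, -0.0, 0.9]
grip_width: 0.0005
```

Run:
```python
from rig import robot
import cv2,numpy as np
o=robot.get_obs();print({k:np.round(o[k],4) for k in o})
for n in ["wrist","side"]:
    c=robot.camera(n);cv2.imwrite(f"pics/{n}2.png",c["color"][:,:,::-1])
    if n=="wrist": print(c["tool_from_camera"],c["camera_matrix"]);np.savez("pics/wrist2.npz",pos=o["position"],rot=o["tool_rot"],**c)
```

```text
{'time': np.float64(2.7), 'q': array([-1.8540e-01,  5.0730e-01,  1.7654e+00,  1.0000e-04,  8.6980e-01,
       -8.0500e-02]), 'joint_velocities': array([ 0.0082, -0.0338, -0.0182, -0.0006, -0.0058,  0.0002]), 'joint_torque': array([-2.41400e-01, -3.65906e+01, -1.19866e+01,  4.37000e-02,
        7.70000e-02, -1.60000e-03]), 'position': array([0.5225, 0.0149, 0.1427]), 'tool_rot': array([ 7.432e-01,  6.690e-01, -2.000e-04, -4.000e-04]), 'ft_force': array([ 8.804e-01, -4.000e-04,  9.087e-01]), 'moment': array([-0.101 ,  0.015 ,  0.0527]), 'grip_width': np.float64(0.0005)}
[[-5.51062847e-04 -9.63984956e-01 -2.65956203e-01  7.30930447e-02]
 [ 9.99999618e-01 -3.50706358e-04 -8.00834804e-04 -1.56991123e-03]
 [ 6.78720172e-04 -2.65956542e-01  9.63984780e-01 -1.62050792e-01]
 [ 0.00000000e+00  0.00000000e+00  0.00000000e+00  1.00000000e+00]] [[343.9200262    0.         280.53825158]
 [  0.         343.9200262  211.03852421]
 [  0.           0.           1.        ]]
```

View pics/wrist2.png

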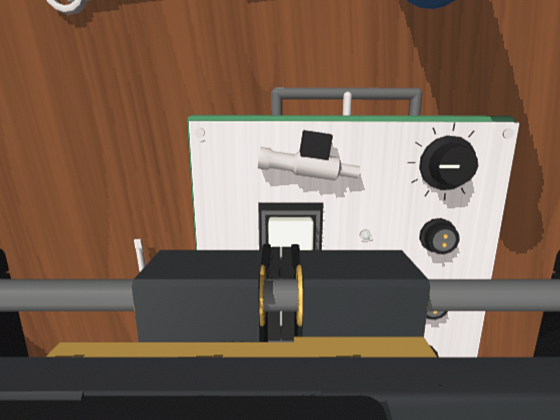

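View pics/side2.png

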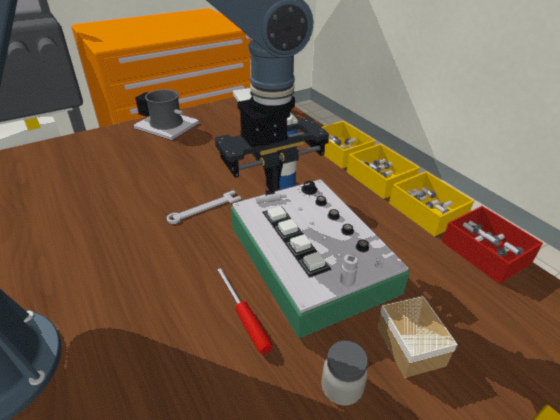

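move_arm(rows=[5,-7,0,0,0,0,1,0,0,-15,0,0,0,1,0,0,-15,0,0,0,1,0,0,0,0,0,0,1,0,0,0,0,0,0,1,0,0,0,0,0,0,1])

```text
time: 3.4
position: [0.5286, 0.0076, 0.1136]
tool_rot: [0.743, 0.669, 0.001, 0.001]
ft_force: [0.6, 0.0, -0.2]
grip_width: 0.0001
```

move_arm(rows=[0,0,-9,0,0,0,1,0,0,-7,0,0,0,1,0,0,0,0,0,0,1,0,0,0,0,0,0,1,0,0,0,0,0,0,1])

```text
time: 3.9
position: [0.5278, 0.0079, 0.0965]
tool_rot: [0.743, 0.669, -0.0, -0.0]
ft_force: [0.5, 0.2, 0.2]
grip_width: 0.0004
```

Run:
```python
from rig import robot
import cv2,numpy as np
o=robot.get_obs();print(o["position"],o["ft_force"])
c=robot.camera("side");cv2.imwrite("pics/side3.png",cv2.resize(c["color"][170:290,220:380],None,fx=5,fy=5,interpolation=cv2.INTER_CUBIC)[:,:,::-1])
```

```text
[0.52775411 0.00786466 0.09649568] [0.54879593 0.22676397 0.19568354]
```

View pics/side3.png

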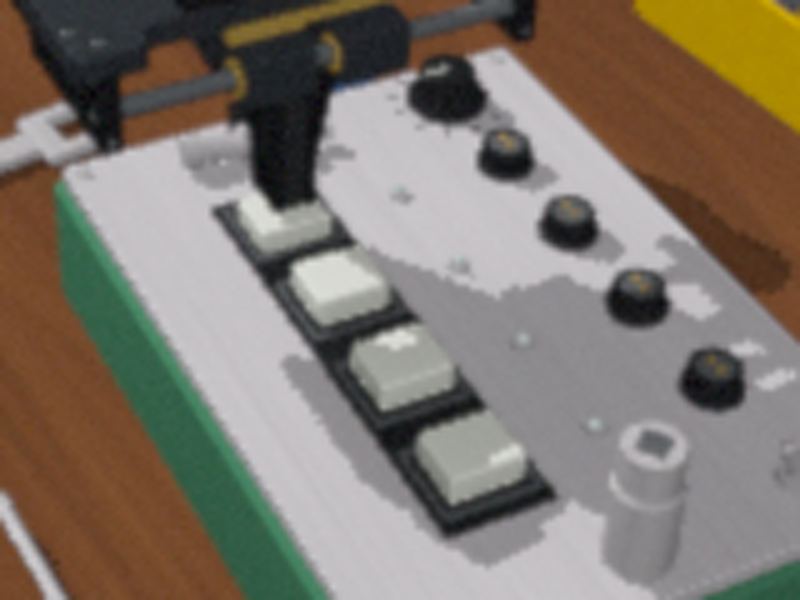

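The finger is centred above the leftmost key (crop ≈ (285,205)); no contact yet. Now descend in small steps.

move_arm(rows=[0,0,-1,0,0,0,1,0,0,-1,0,0,0,1,0,0,-1,0,0,0,1,0,0,-1,0,0,0,1,0,0,0,0,0,0,1,0,0,0,0,0,0,1])

```text
time: 4.55
position: [0.5276, 0.0079, 0.0925]
tool_rot: [0.743, 0.669, -0.0, -0.0]
ft_force: [-0.1, -0.4, 0.2]
grip_width: 0.0003
```

move_arm(rows=[0,0,-1,0,0,0,1,0,0,-0.5,0,0,0,1,0,0,0,0,0,0,1])

```text
time: 4.85
position: [0.5276, 0.0079, 0.091]
tool_rot: [0.743, 0.669, -0.0, -0.0]
ft_force: [0.1, 0.1, 0.8]
grip_width: 0.0009
```

move_arm(rows=[0,0,-0.5,0,0,0,1,0,0,-0.5,0,0,0,1,0,0,0,0,0,0,1])

```text
time: 5.15
position: [0.5277, 0.0078, 0.0903]
tool_rot: [0.743, 0.669, 0.0, 0.0]
ft_force: [-1.0, 0.7, 3.4]
grip_width: 0.0005
```

Contact at z≈0.090, so this key looks latched. I'll tap the others to compare.

move_arm(rows=[0,0,5,0,0,0,1,0,0,10,0,0,0,1,-1,-10,0,0,0,0,1,-2,-20,0,0,0,0,1,-2,-20,0,0,0,0,1,0,0,-3,0,0,0,1,0,0,-4,0,0,0,1,0,0,-2,0,0,0,1,0,0,0,0,0,0,1,0,0,0,0,0,0,1])

```text
time: 6.15
position: [0.5225, -0.0415, 0.0958]
tool_rot: [0.743, 0.669, -0.0, -0.0]
ft_force: [0.5, -0.2, 0.4]
grip_width: 0.0006
```

move_arm(rows=[0,0,-1,0,0,0,1,0,0,-1,0,0,0,1,0,0,-0.5,0,0,0,1,0,0,0,0,0,0,1,0,0,0,0,0,0,1])

```text
time: 6.65
position: [0.5228, -0.0419, 0.0937]
tool_rot: [0.743, 0.669, 0.0, 0.0]
ft_force: [0.7, 1.6, 1.7]
grip_width: 0.0006
```

move_arm(rows=[0,0,-0.7,0,0,0,1,0,0,-0.8,0,0,0,1,0,0,0,0,0,0,1,0,0,0,0,0,0,1])

```text
time: 7.05
position: [0.5228, -0.042, 0.0921]
tool_rot: [0.743, 0.669, 0.0, -0.0]
ft_force: [0.4, 3.1, 3.5]
grip_width: 0.0009
```

Key 2 is up: it met the finger at ~0.094 and gave. On to key 3.

move_arm(rows=[0,0,5,0,0,0,1,0,0,9,0,0,0,1,-1,-10,0,0,0,0,1,-2,-20,0,0,0,0,1,-2,-20,0,0,0,0,1,0,0,-4,0,0,0,1,0,0,-4,0,0,0,1,0,0,-2,0,0,0,1,0,0,0,0,0,0,1,0,0,0,0,0,0,1])

```text
time: 8.05
position: [0.5175, -0.0915, 0.0958]
tool_rot: [0.743, 0.669, -0.0, -0.0]
ft_force: [-0.3, -0.3, 0.1]
grip_width: 0.0008
```

move_arm(rows=[0,0,-1,0,0,0,1,0,0,-1,0,0,0,1,0,0,-1,0,0,0,1,0,0,-1,0,0,0,1,0,0,0,0,0,0,1,0,0,0,0,0,0,1])

```text
time: 8.65
position: [0.5178, -0.0919, 0.0922]
tool_rot: [0.743, 0.669, 0.0, 0.0]
ft_force: [0.1, 2.9, 4.2]
grip_width: 0.0003
```

Key 3 is up as well. Key 4 next.

move_arm(rows=[0,0,5,0,0,0,1,0,0,9,0,0,0,1,-1,-10,0,0,0,0,1,-2,-20,0,0,0,0,1,-2,-20,0,0,0,0,1,0,0,-4,0,0,0,1,0,0,-4,0,0,0,1,0,0,-2,0,0,0,1,0,0,0,0,0,0,1,0,0,0,0,0,0,1])

```text
time: 9.65
position: [0.5125, -0.1415, 0.0959]
tool_rot: [0.743, 0.669, -0.0, -0.0]
ft_force: [-0.6, -0.5, -0.0]
grip_width: 0.0003
```

move_arm(rows=[0,0,-1,0,0,0,1,0,0,-1,0,0,0,1,0,0,-1,0,0,0,1,0,0,-1,0,0,0,1,0,0,0,0,0,0,1,0,0,0,0,0,0,1])

```text
time: 10.25
position: [0.5128, -0.1419, 0.0922]
tool_rot: [0.743, 0.669, 0.0, 0.0]
ft_force: [0.1, 1.9, 2.8]
grip_width: 0.0003
```

Key 4 is up too, so key 1 is the latched one. Back to it.

move_arm(rows=[0,0,5,0,0,0,1,0,0,10,0,0,0,1,1,10,0,0,0,0,1,3,30,0,0,0,0,1,4,40,0,0,0,0,1,4,40,0,0,0,0,1,2,20,0,0,0,0,1,1,10,0,0,0,0,1,0,0,0,0,0,0,1,0,0,0,0,0,0,1])

```text
time: 11.25
position: [0.5278, 0.0074, 0.1071]
tool_rot: [0.743, 0.669, -0.0, 0.0]
ft_force: [0.2, 0.0, 0.2]
grip_width: 0.0004
```

move_arm(rows=[0,0,-5,0,0,0,1,0,0,-5,0,0,0,1,0,0,-4,0,0,0,1,0,0,-2,0,0,0,1,0,0,-1,0,0,0,1,0,0,-1,0,0,0,1,0,0,-1,0,0,0,1,0,0,0,0,0,0,1,0,0,0,0,0,0,1])

```text
time: 12.15
position: [0.5273, 0.0073, 0.0888]
tool_rot: [0.743, 0.669, -0.001, 0.0]
ft_force: [-2.2, -1.9, 6.6]
grip_width: 0.0005
```

move_arm(rows=[0,0,-1,0,0,0,1,0,0,-1,0,0,0,1,0,0,-1,0,0,0,1,0,0,-0.5,0,0,0,1,0,0,0,0,0,0,1,0,0,0,0,0,0,1])

```text
time: 12.75
position: [0.5273, 0.0073, 0.0857]
tool_rot: [0.743, 0.669, -0.001, 0.0]
ft_force: [-3.3, -1.3, 8.8]
grip_width: 0.0004
```

move_arm(rows=[0,0,-0.8,0,0,0,1,0,0,-0.7,0,0,0,1,0,0,-0.5,0,0,0,1,0,0,0,0,0,0,1,0,0,0,0,0,0,1])

```text
time: 13.25
position: [0.5273, 0.0073, 0.0844]
tool_rot: [0.743, 0.669, -0.0, 0.0]
ft_force: [-4.6, -1.5, 15.4]
grip_width: 0.0003
```

Bottomed out (15 N at z≈0.084). Now release and check.

move_arm(rows=[0,0,3,0,0,0,1,0,0,3,0,0,0,1,0,0,4,0,0,0,1,0,0,8,0,0,0,1,0,0,20,0,0,0,1,0,0,40,0,0,0,1,0,0,40,0,0,0,1,0,0,40,0,0,0,1,0,0,30,0,0,0,1,-20,0,10,0,0,0,1,-30,0,0,0,0,0,1,-30,0,0,0,0,0,1])

```text
time: 14.45
position: [0.4473, 0.008, 0.2812]
tool_rot: [0.743, 0.669, 0.001, 0.001]
ft_force: [-0.5, -0.9, -0.1]
grip_width: 0.0002
```

Run:
```python
from rig import robot
import cv2,numpy as np
o=robot.get_obs();print(o["time"],o["position"],o["ft_force"])
c=robot.camera("side");cv2.imwrite("pics/side4.png",cv2.resize(c["color"][170:290,220:380],None,fx=5,fy=5,interpolation=cv2.INTER_CUBIC)[:,:,::-1])
b=np.load("pics/side1.npz")
R,t,K=c["R"],c["t"],c["camera_matrix"]
# heights near each key centre from depth, before vs after
for (x,y) in [(.5275,.0078),(.5224,-.042),(.517,-.0917),(.5118,-.1413)]:
    out=[]
    for z in (b["z_map"],c["z_map"]):
        v,u=np.nonzero(z>0);Z=z[v,u]
        X=(R.T@(np.linalg.inv(K)@np.stack([u,v,0*u+1])*Z-t[:,None]))
        m=(abs(X[0]-x)<.012)&(abs(X[1]-y)<.010)&(X[2]>.08)&(X[2]<.11);out+=[round(float(np.median(X[2][m])),4) if m.any() else None,int(m.sum())]
    print(out)
```

```text
14.45 [0.44726645 0.00803782 0.28119577] [-0.49353589 -0.87425689 -0.13008347]
[0.0911, 80, 0.0952, 78]
[0.0951, 96, 0.0951, 95]
[0.0952, 103, 0.0952, 109]
[0.095, 119, 0.0951, 117]
```

View pics/side4.png

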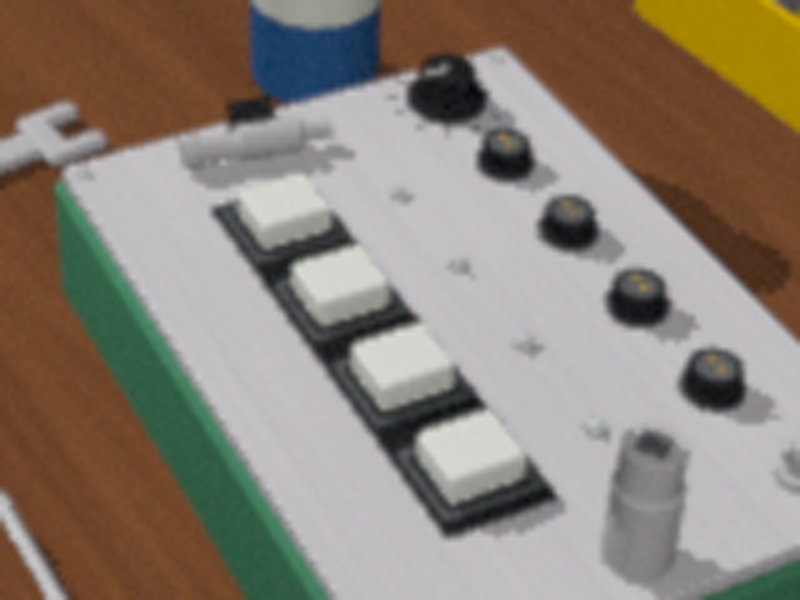

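All four keys stand level, at crop pixels (285,205), (340,280), (403,360) and (470,450). The injector and the spanner socket haven't moved.

move_arm(rows=[0,0,0,0,0,0,1,0,0,0,0,0,0,1,0,0,0,0,0,0,1])

```text
time: 14.8
position: [0.449, 0.0077, 0.2808]
tool_rot: [0.743, 0.669, 0.0, 0.001]
ft_force: [-0.5, -1.2, -0.3]
grip_width: 0.0001
```

```bash
python3 -c "
from rig import robot
print(robot.hand_in())"
```

```text
the job is handed in; nothing more can be done
None
```

The leftmost key was the one latched down. I pressed it fully in and let it spring up, and all four keys now stand up. The job was handed in at 14.8 s.

- **Taps:** I tapped all four keys from left to right with the shut fingertips. The leftmost met the finger only at about 90 mm and did not give at 3.4 N. The other three met it at about 94 mm and gave about 2 mm under 3–4 N.
- **Press:** I pushed the leftmost key to its stop, at 84 mm and 15 N, then let go and moved the arm clear.
- **Last checks:** The side camera's depth shows the leftmost key rose from 91.1 to 95.2 mm. The other three read 95.1–95.2 mm, the same as before. In the last picture the injector and spanner socket on the deck were where they had been, and the robot was touching nothing. I took no last picture of the carton, jar or screwdriver, but the arm did not go near them. No check failed or disagreed.

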